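# Dock the vial carrier and reset the shaker's interlock pair

## Robot

A 6-joint arm with a two-finger parallel gripper is mounted at the origin on the work surface. World frame = base frame: x ahead of the robot, y to its left, z up, the work surface at z = 0. Lengths are in m, angles in rad, forces in N, time in s.
With the tool pointing down it reaches from about 0.3 to 0.875 m from the base axis. Payload 6.4 kg.
Tool frame: the origin (TCP) lies midway between the tips of the shut fingers; the grasp point (between the pads) lies 19 mm behind it; z points along the fingers, y is the direction in which the jaws open and shut (so a half turn about z gives the same grasp; the last joint's range is limited). The gripper opens to 85 mm and grips with 20 to 120 N. Pads are 22 mm wide; open, the fingers measure 114 mm over their backs; the gripper's body (76 mm by 85 mm) begins 54 mm behind the grasp point. The pads swing forward as they close: fully open they stand 13 mm farther back than shut.
Start: joints at [-1.387, 0.181, 1.607, -0, 1.354, -0.206], TCP at [0.219, -0.532, 0.231] pointing down, gripper open.
Joint ranges: [-2.99, 2.99], [-0.89, 2.07], [0.3, 2.58], [-1.14, 4.28], [0, 2.63], [-3.12, 3.12]. Speed limits (rad/s): [2.57, 2.57, 3.01, 3.14, 3.14, 3.14].

## Interface

Orientations are given as a unit quaternion [w, x, y, z].
In Python, from bench import ctrl, optics, ticket gives the robot as it stands. The module is installed in compiled form; this text tells all that it offers.
- The arm moves only by the tool step_arm, never from a script. Its argument "targets" is text: rows parted by semicolons, each of 6 numbers parted by spaces: the shift along the tool's x, y, z in mm, then the turn, a rotation vector about the tool's x, y, z in rad. In form: dx dy dz rx ry rz; .... A call has 1 to 8 rows; each row is the pose to reach, as a shift and turn from the pose commanded when the call began, along the tool's axes at that moment; what a row does not reach only later rows make up. A row lasts 1/8 s, in which the tool goes at most 62.5 mm and 10.7 degrees, less where a joint would pass 70% of its speed; a pose out of reach is approached as far as the arm can. A call with a gripper value outside its range is refused whole. "grip" is the opening in per cent of the stroke, from 0 (shut) to 100 (fully open), set as the call begins (left out, the last holds). The fingers move at their own pace and stop on an object; the grip force is fixed at half the most. Time passes only in rows, so rows that repeat a pose let the fingers close. It gives the time, the measured TCP pose, the force and the opening at its end, in the units of the state.
- ctrl.get_obs(): the state, without advancing time (a new reading comes with each control period).
- optics.camera(name): name is "scene" or "top" or "wrist"; returns a dict with "image" (480x640x3 uint8, red, green, blue), "mtx" (3x3 intrinsics, pixels), "xyz" and "orientation" of the camera in the world. Camera axes: x right, y up, looking along -z (the intrinsics and any distortion apply to the point x, -y, -z); pixel columns grow to the right and rows downward; lengths in m; the calibration is good to about 2 mm. A picture is of the moment at which its call begins. There is no depth.
- ticket.hand_in(): hands the job in, once; it reports no verdict.
The state is a dict: "time_s": time; "q": joint angles; "dq": joint speeds; "joint_efforts": joint torques, N m; "eef_pos": TCP position; "eef_rot": TCP orientation; "wrist_force": force on the tool from outside, world axes, zero at the start; "torque": the same for the moment, N m; "opening": opening from 0.0 (shut) to 1.0 (fully open).
Only numpy, scipy, OpenCV 4.12 (cv2) and the standard library are available. Lean on these libraries where they do the work, as an engineer would, in place of code of your own. Each camera call takes 0.05 s, during which the arm holds its last target.

## Task

Without picking anything up, push the blue vial carrier along the shaker's rails with the fingertips until it is fully home against the black rubber stop. Then press the two green reset buttons down together, one fingertip on each (never one alone), hold both fully down for at least two seconds, let them come back up and move clear. Do not press the red stop button, and leave the jar, the bottle and the beaker standing where they are.

Things in the scene. Friction and masses are not known exactly. Their poses are not given: they have to be found in the camera images.
- shaker: Low white bench shaker, fixed, 300 x 160 mm, grey deck 50 mm above the table. Origin: centre of its underside, at table height; z up, x along the rails toward the stop. Two dark rails, 12 mm high, x = -115 to +85 mm, 64 mm apart inside, centred on y = 0. Housing behind the stop 30 mm above the deck. On the robot's left or right, turned up to 0.3 rad.
- carrier: Loose blue vial carrier on the deck between the rails, 90 mm long (its x, same way as the shaker's x), 60 mm wide, solid block 32 mm high with six white-capped vials fixed in it, 48 mm high over the caps; 0.2 to 0.4 kg, slides with a few newtons. Origin: centre of its underside; fully home it lies at the shaker's x = +40 mm. Starts 60 to 105 mm short.
- carrier_push (a point): Centre of the carrier's flat end face on the side away from the stop (x = -45 mm), 18 mm above the deck. Push here toward the shaker's +x.
- stop_face (a point): Middle of the black rubber stop's face, at the shaker's x = +85 mm, y = 0, 13 mm above the deck (the stop is 26 mm high, 84 mm wide, rigid). The carrier is home when its far end rests here.
- station: Grey reset station, fixed to the table, 150 x 170 mm, top face 45 mm above the table, with a yellow plate under the two green buttons. Origin: centre of its underside, z up. Green buttons at x = -30 mm, y = +30 and -30 mm; red stop button at x = +45 mm, y = 0. It may stand on the robot's left or right, turned up to 0.6 rad.
- reset_left_top (a point): Centre of the top face of the green button at the station's y = +30 mm; moves with the button. Cap 32 mm across, level, 67 mm above the table when up, standing 10 mm proud of its black collar (48 mm across, its top 57 mm above the table).
- reset_right_top (a point): Centre of the top face of the other green button, at the station's y = -30 mm (60 mm centre to centre); same size.
- reset_left (a joint): Depth of that button, m: 0 = up, 0.006 = fully down. Spring: starts to move at 1.5 N, fully down at 5 N; springs back by itself.
- reset_right (a joint): Depth of the other green button, m: 0 = up, 0.006 = fully down. Same spring.
- stop_button (a joint): Depth of the red stop button, m: 0 = up, 0.006 = fully down. Cap 26 mm across. Not to be pressed.
- amber_jar: Loose amber glass jar with black cap, 54 mm across, 80 mm high, standing in the lane between shaker and station. Origin: centre of its underside. Leave alone.
- white_bottle: Loose white plastic bottle with red cap, 52 mm across, 110 mm high, in the same lane. Origin: centre of its underside. Leave alone.
- beaker: Loose clear glass beaker, 60 mm across the rim, 75 mm high, in the same lane. Origin: centre of its underside. Leave alone.

How it is judged:
By the outcome, as a careful person would: the job done as asked, in the order asked, and still so for the second after the job is handed in, with the robot touching nothing.
It also fails if it takes over 61 s, if anything falls off the work surface, if the arm or the gripper's body presses on something with over 40 N, if the wrist force passes 120 N, or if a joint passes its speed limit or range.

## Working session

There is one attempt and no reset: what is moved stays moved. The work goes in short steps, Python scripts to look and compute and a tool call to move; the robot and the scene stay as the last step left them, time stands still between calls to the robot, and variables do not carry over. Pictures are saved under pics/ and viewed, and the job is handed in when it is done.

Besides the shell and the picture viewer there is one more tool, called after "Request:" as name(argument=value, ...), one argument or row to a line, values as JSON. step_arm: Moves the arm, as the interface text tells. Its arguments: {"type":"object","properties":{"targets":{"type":"string"},"grip":{"type":"number"}},"required":["targets"]}

```bash
mkdir -p pics && cat > h.py <<'E'
from bench import ctrl, optics, ticket
import numpy as np, cv2
from scipy.spatial.transform import Rotation as R
def cam(n,fn=None):
    c=optics.camera(n)
    if fn: cv2.imwrite('pics/'+fn,cv2.cvtColor(c['image'],cv2.COLOR_RGB2BGR))
    return c
def rot(q): return R.from_quat([q[1],q[2],q[3],q[0]])
def ray(c,uv):
    K=np.array(c['mtx']);d=np.linalg.inv(K)@np.array([uv[0],uv[1],1.]);d=np.array([d[0],-d[1],-d[2]])
    return np.array(c['xyz']),rot(c['orientation']).apply(d)
def onz(c,uv,z):
    o,d=ray(c,uv);return o+d*(z-o[2])/d[2]
def proj(c,p):
    q=rot(c['orientation']).inv().apply(np.array(p)-np.array(c['xyz']));v=np.array(c['mtx'])@np.array([q[0],-q[1],-q[2]]);return v[:2]/v[2]
E
python3 - <<'E'
from h import *
for n in ['scene','top','wrist']:
    c=cam(n,n+'0.png');print(n,{k:v for k,v in c.items() if k!='image'})
print(ctrl.get_obs())
E
```

```text
scene {'mtx': array([[575.12100076,   0.        , 315.83344453],
       [  0.        , 575.12100076, 241.63106677],
       [  0.        ,   0.        ,   1.        ]]), 'xyz': array([1.14239408, 0.08831084, 1.00528097]), 'orientation': array([0.60926417, 0.17546245, 0.20343378, 0.74607292])}
top {'mtx': array([[466.60373029,   0.        , 311.85292103],
       [  0.        , 466.60373029, 243.56315039],
       [  0.        ,   0.        ,   1.        ]]), 'xyz': array([ 0.44688281, -0.00440366,  0.80637132]), 'orientation': array([-0.68898997, -0.07433781,  0.07555209,  0.7169788 ])}
wrist {'mtx': array([[347.40789253,   0.        , 321.98207998],
       [  0.        , 347.40789253, 237.73424421],
       [  0.        ,   0.        ,   1.        ]]), 'xyz': array([ 0.28686778, -0.50420444,  0.37107028]), 'orientation': array([ 0.82159816, -0.1219248 ,  0.08285469, -0.55067767])}
{'time_s': 0.15, 'q': array([-1.38729368e+00,  1.81397200e-01,  1.60777461e+00, -2.07177776e-06,
        1.35378578e+00, -2.06283414e-01]), 'dq': array([ 0.00077519, -0.00349067, -0.00227924,  0.00073492, -0.00098056,
       -0.0011238 ]), 'joint_efforts': array([ 8.50047927e-04, -4.45261681e+01, -3.51695251e+01, -3.70351991e-04,
        5.77750528e-03, -1.59497563e-05]), 'eef_pos': array([ 0.21844081, -0.53143834,  0.23057781]), 'eef_rot': array([-6.82433628e-04,  9.81068119e-01,  1.93661767e-01,  6.76201002e-06]), 'wrist_force': array([ 0.82894911, -0.30645939,  0.54867842]), 'torque': array([0.03125353, 0.05147839, 0.01824839]), 'opening': 0.9994467987153519}
```

View pics/scene0.png

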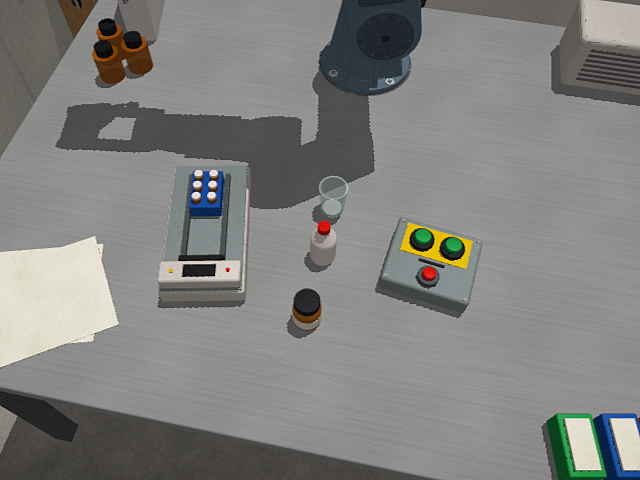

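View pics/top0.png

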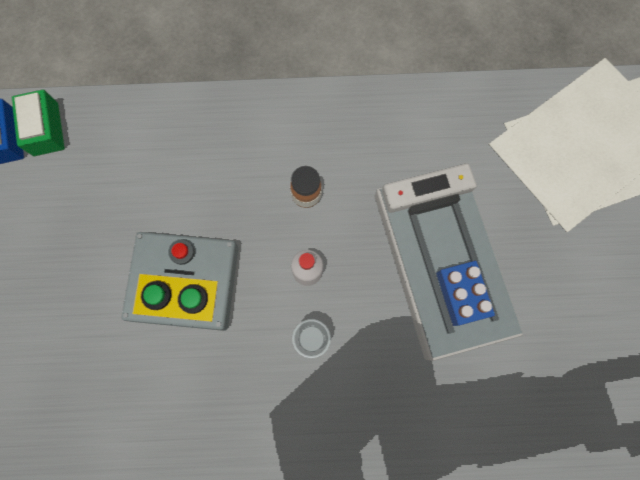

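View pics/wrist0.png

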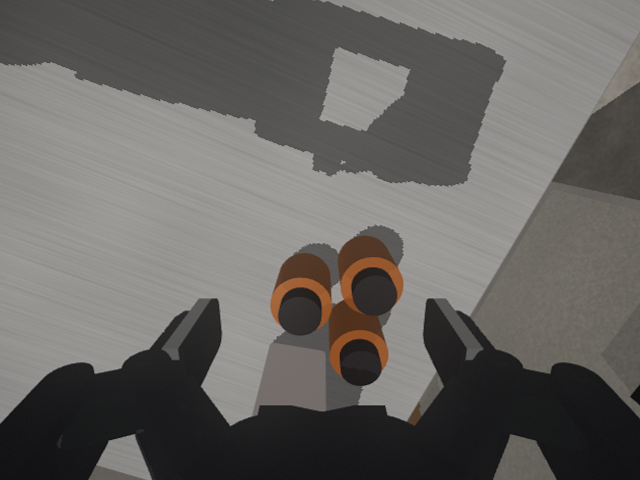

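The scene and top views show the shaker on the robot's right (top view about 450,265), with the carrier at about (467,293). The station is on the left, with green buttons at about (156,295) and (192,298) and the red one at (180,251). The jar, bottle and beaker stand in the lane between them. Next I'll measure these.

```bash
cat > m.py <<'E'
from h import *
def blobs(mask,amin=40):
    n,l,s,ce=cv2.connectedComponentsWithStats(mask.astype(np.uint8)); return sorted([(s[i,4],ce[i],s[i,:4]) for i in range(1,n) if s[i,4]>=amin],key=lambda t:-t[0])
def masks(im):
    h=cv2.cvtColor(im,cv2.COLOR_RGB2HSV);H,S,V=[h[...,i].astype(int) for i in range(3)]
    return dict(green=(abs(H-70)<18)&(S>150)&(V>60),red=((H<6)|(H>174))&(S>170)&(V>90),blue=(abs(H-112)<12)&(S>150)&(V>50),yellow=(abs(H-26)<6)&(S>180)&(V>120),dark=(V<60),S=S,V=V)
E
python3 - <<'E'
from m import *
for n in ['top','scene']:
    c=cam(n,n+'1.png');M=masks(c['image'])
    print(n)
    for k,z in [('green',.067),('red',.06),('yellow',.0455),('blue',.082)]:
        for a,ce,b in blobs(M[k]): print(k,a,ce.round(1),b,onz(c,ce,z).round(4))
    x0,x1,y0,y1=(370,530,155,365) if n=='top' else (150,260,150,310)
    d=M['dark'].copy();mm=np.zeros_like(d);mm[y0:y1,x0:x1]=1
    for a,ce,b in blobs(d&mm): print('dark',a,ce.round(1),b,onz(c,ce,.062).round(4))
    w=(M['S']<60)&(M['V']>170)
    for a,ce,b in blobs(w&mm,15): print('white',a,ce.round(1),b,onz(c,ce,.098).round(4))
c=cam('top');im=cv2.cvtColor(c['image'],cv2.COLOR_RGB2BGR)
cv2.imwrite('pics/z1.png',cv2.resize(im[155:365,370:530],None,fx=2.8,fy=2.8,interpolation=cv2.INTER_CUBIC))
E
```

```text
top
green 1446 [ 43.6 128.8] [12 90 52 66] [0.8258 0.4426 0.067 ]
green 331 [153.5 294.3] [143 285  22  20] [0.534  0.2452 0.067 ]
green 308 [190.5 297.8] [181 288  20  20] [0.5263 0.1865 0.067 ]
red 191 [179.3 250.2] [172 243  16  15] [0.6053 0.2077 0.06  ]
red 81 [306.4 259.1] [301 254  12  12] [0.5823 0.001  0.06  ]
yellow 1675 [175.7 297.9] [134 275  83  46] [0.5294 0.2161 0.0455]
blue 1069 [465.1 293.4] [441 261  53  64] [ 0.5144 -0.2431  0.082 ]
blue 911 [  7.8 135. ] [ 0 99 24 64] [0.8093 0.4927 0.082 ]
dark 131 [442.1 204.1] [415 196  44  17] [ 0.6657 -0.2277  0.062 ]
dark 114 [440.1 182.6] [431 176  18  15] [ 0.7034 -0.2282  0.062 ]
white 1428 [428.9 186.4] [385 165  91  43] [ 0.6853 -0.1988  0.098 ]
white 548 [519.1 166.2] [499 155  31  35] [ 0.7134 -0.3468  0.098 ]
white 93 [467.  310.7] [462 306  11  11] [ 0.4869 -0.2379  0.098 ]
white 86 [461.4 293.5] [456 289  11  10] [ 0.513  -0.2322  0.098 ]
white 86 [485.9 305.6] [481 301  11  10] [ 0.4934 -0.2672  0.098 ]
white 85 [455.7 276.4] [451 272  11  10] [ 0.5394 -0.2264  0.098 ]
white 85 [479.9 288.5] [475 284  11  10] [ 0.
[... 922 characters left out ...]
] [ 0.5371 -0.2364  0.082 ]
dark 364 [198.6 270.1] [182 264  34  13] [ 0.6855 -0.2115  0.062 ]
dark 312 [198.5 252.8] [179 211  46  50] [ 0.6499 -0.2228  0.062 ]
white 1141 [199.6 270.7] [157 260  83  22] [ 0.7038 -0.198   0.098 ]
white 207 [244.4 242.4] [238 189  10 103] [ 0.6305 -0.1351  0.098 ]
white 48 [195.5 194.8] [192 192   9   7] [ 0.5458 -0.2551  0.098 ]
white 46 [212.  183.6] [208 181   9   6] [ 0.5132 -0.2319  0.098 ]
white 46 [210.9 194.7] [207 192   9   7] [ 0.5393 -0.2262  0.098 ]
white 43 [212.9 172.5] [209 170   9   6] [ 0.4866 -0.238   0.098 ]
white 43 [196.6 183.6] [193 181   8   6] [ 0.5194 -0.2614  0.098 ]
white 41 [197.7 172.6] [194 170   8   6] [ 0.4931 -0.2672  0.098 ]
```

View pics/z1.png

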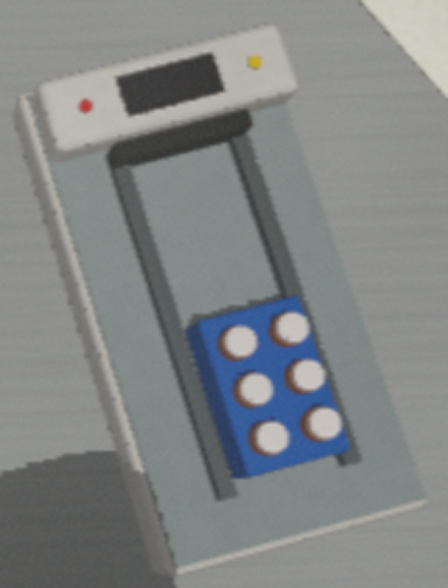

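```bash
cat >> h.py <<'E'
def rows(p,heading,obs=None):
    # shift (mm, tool axes) & turn (rad about tool z) to get TCP to p with tool x at world heading, tool z down
    o=obs or ctrl.get_obs();r=rot(o['eef_rot'])
    t=R.from_matrix(np.array([[np.cos(heading),np.sin(heading),0],[np.sin(heading),-np.cos(heading),0],[0,0,-1]]))
    return (r.inv().apply(np.array(p)-o['eef_pos'])*1000).round(1),(r.inv()*t).as_rotvec().round(4)
E
python3 - <<'E'
from h import *
c=cam('top');h=.2157;u=np.array([np.cos(h),np.sin(h)]);v=np.array([-u[1],u[0]])
C=np.array([.5163,-.2467])
def q(x,y,z,n):
    p=onz(c,(370+(x+.5)/2.8-.5,155+(y+.5)/2.8-.5),z)[:2];print(n,p.round(4),'rel carrier x,y mm',(1e3*np.array([u@(p-C),v@(p-C)])).round(1))
q(112,165,.05,'stopL');q(252,132,.05,'stopR');q(180,572,.05,'rearL');q(425,500,.05,'rearR');q(228,497,.05,'railL end');q(350,463,.05,'railRend')
q(62,155,.08,'housing front L top');q(298,95,.08,'housing front R top')
q(40,83,.08,'hback L');q(275,28,.08,'hbackR')
print(rows([.442,-.263,.2],h))
E
```

```text
stopL [ 0.6548 -0.1753] rel carrier x,y mm [150.6  40.1]
stopR [ 0.672  -0.2614] rel carrier x,y mm [148.9 -47.7]
rearL [ 0.4166 -0.1936] rel carrier x,y mm [-86.   73.2]
rearR [ 0.4507 -0.3363] rel carrier x,y mm [-83.2 -73.5]
railL end [ 0.4568 -0.2248] rel carrier x,y mm [-53.4  34.2]
railRend [ 0.4731 -0.2963] rel carrier x,y mm [-52.8 -39.2]
housing front L top [ 0.6537 -0.1402] rel carrier x,y mm [157.   74.7]
housing front R top [ 0.6844 -0.2803] rel carrier x,y mm [157.  -68.8]
hback L [ 0.6978 -0.1306] rel carrier x,y mm [202.2  74.5]
hbackR [ 0.7263 -0.2715] rel carrier x,y mm [199.8 -69.2]
(array([ 308.9, -163.7,   31.2]), array([-0.0003, -0.    ,  0.1741]))
```

Request:
step_arm(
  targets="30 -16 0 0 0 0.02; 80 -42 0 0 0 0.05; 130 -69 0 0 0 0.08; 180 -95 0 0 0 0.11; 230 -122 0 0 0 0.14; 275 -146 0 0 0 0.17; 300 -159 0 0 0 0.174; 309 -164 0 0 0 0.174",
  grip=0,
)

```text
time_s: 1.35
eef_pos: [0.4428, -0.2615, 0.2314]
eef_rot: [0.0, 0.994, 0.109, 0.0]
wrist_force: [-0.2, -1.1, 0.7]
opening: 0.002
```

```bash
python3 - <<'E'
from h import *
c=cam('wrist','w2.png');c=cam('scene','s2.png');o=ctrl.get_obs();print(o['eef_pos'],o['opening'],rows([.442,-.263,.062],.2157))
E
```

```text
[ 0.4422453  -0.26241581  0.23127469] -0.0022451554058532442 (array([ -0.3,   0.5, 169.3]), array([0.0001, 0.0001, 0.0015]))
```

View pics/w2.png

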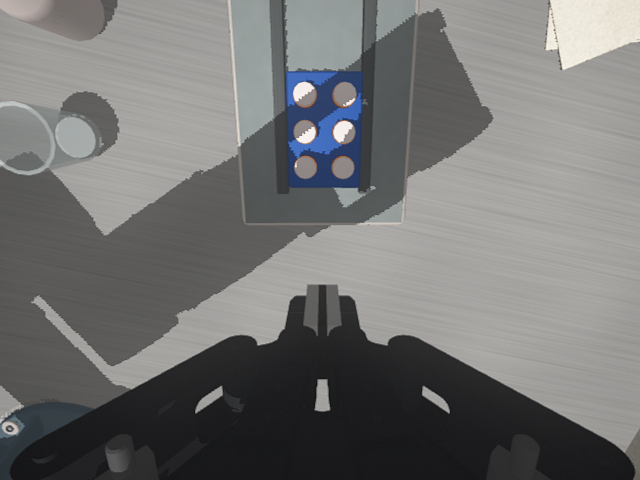

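View pics/s2.png

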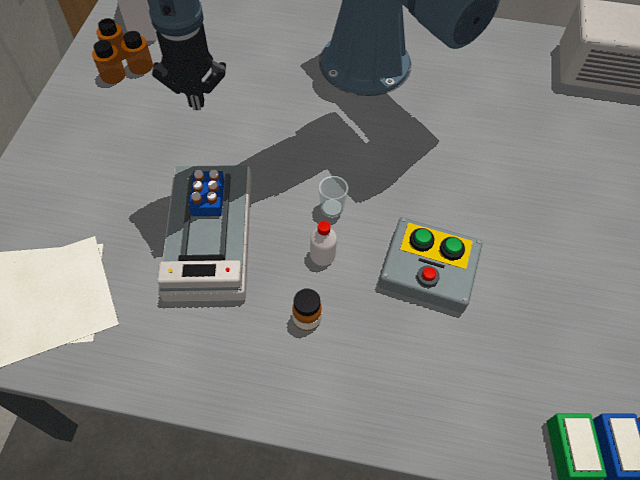

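The wrist view shows the shut fingers (column 323) in line with the carrier (column 325) and behind its rear face. The way down is clear.

Request:
step_arm(
  targets="0 0 30 0 0 0; 0 0 70 0 0 0; 0 0 110 0 0 0; 0 0 145 0 0 0; 0 0 162 0 0 0; 0 0 169 0 0 0; 0 0 169 0 0 0",
)

```text
time_s: 2.33
eef_pos: [0.4422, -0.2635, 0.0628]
eef_rot: [0.0, 0.994, 0.107, 0.0]
wrist_force: [-0.1, 0.1, 0.4]
opening: 0.003
```

```bash
python3 - <<'E'
from h import *
c=cam('top','t3.png');o=ctrl.get_obs();print(o['eef_pos'],o['wrist_force'],rows([.442,-.263,.062],.2157))
cv2.imwrite('pics/z3.png',cv2.resize(cv2.cvtColor(c['image'],cv2.COLOR_RGB2BGR)[155:365,370:530],None,fx=2.8,fy=2.8))
cam('wrist','w3.png')
h=.2157;u=np.array([np.cos(h),np.sin(h)]);print(u@(o['eef_pos'][:2]-[.5163,-.2467]))
E
```

```text
[ 0.44255124 -0.26357052  0.06331492] [-0.2441082  -0.46135108 -0.2410864 ] (array([-0.4, -0.7,  1.3]), array([ 0.0014, -0.0009, -0.0001]))
-0.07565058089158443
```

View pics/w3.png

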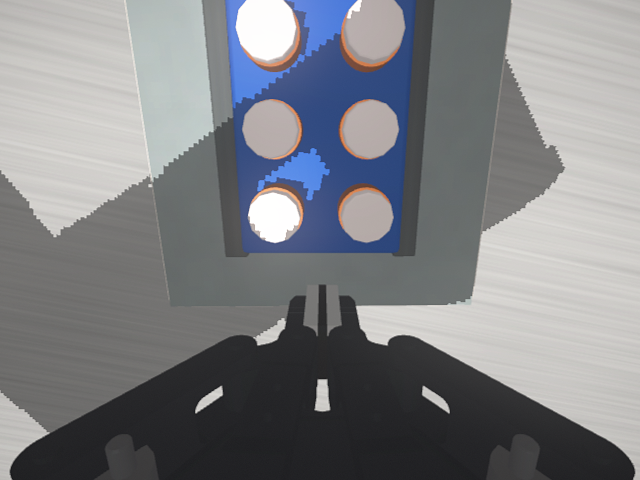

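Request:
step_arm(
  targets="6 0 0 0 0 0; 12 0 0 0 0 0; 18 0 0 0 0 0; 25 0 0 0 0 0; 33 0 0 0 0 0; 42 0 0 0 0 0; 51 0 0 0 0 0; 60 0 0 0 0 0",
)

```text
time_s: 3.42
eef_pos: [0.5012, -0.2498, 0.0623]
eef_rot: [0.0, 0.994, 0.108, -0.0]
wrist_force: [-4.6, -1.3, 3.7]
opening: -0.002
```

Request:
step_arm(
  targets="9 0 0 0 0 0; 18 0 0 0 0 0; 27 0 0 0 0 0; 35 0 0 0 0 0; 41 0 0 0 0 0; 46 0 0 0 0 0; 49 0 0 0 0 0; 50 0 0 0 0 0",
)

```text
time_s: 4.42
eef_pos: [0.5495, -0.2391, 0.0622]
eef_rot: [-0.0, 0.994, 0.108, -0.0]
wrist_force: [-4.8, -0.6, 3.5]
opening: -0.0
```

```bash
python3 - <<'E'
from h import *
o=ctrl.get_obs();print(o['eef_pos'],o['wrist_force'])
c=cam('top');h=.2157;u=np.array([np.cos(h),np.sin(h)]);print(u@(o['eef_pos'][:2]-[.5163,-.2467]))
cv2.imwrite('pics/z4.png',cv2.resize(cv2.cvtColor(c['image'],cv2.COLOR_RGB2BGR)[155:365,370:530],None,fx=2.8,fy=2.8))
cam('wrist','w4.png')
E
```

```text
[ 0.54949679 -0.23907561  0.06219526] [-4.75685556 -0.61456389  3.50540903]
0.034059369194996275
```

View pics/w4.png

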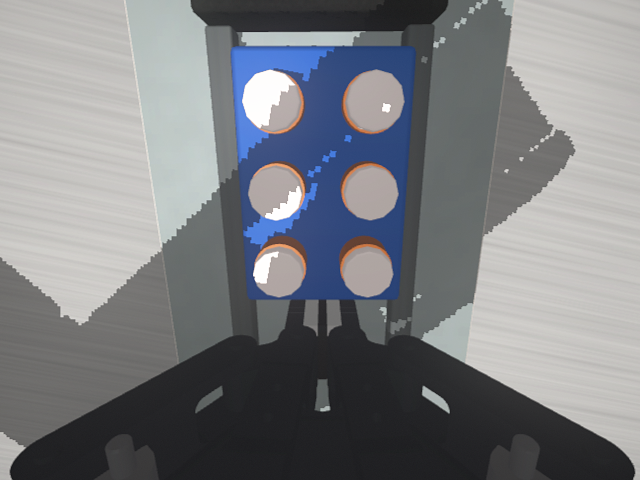

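View pics/z4.png

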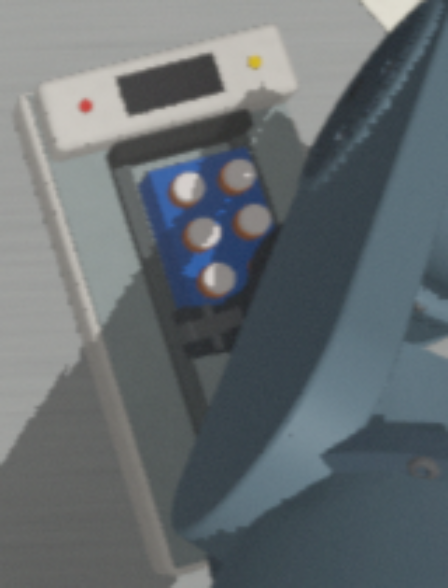

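The carrier sits straight against the fingers with a gap of about 10 mm left to the stop (wrist rows 24 to 46). Next come short steps.

Request:
step_arm(
  targets="2 0 0 0 0 0; 4 0 0 0 0 0; 6 0 0 0 0 0; 7 0 0 0 0 0; 8 0 0 0 0 0; 9 0 0 0 0 0; 9 0 0 0 0 0",
)

```text
time_s: 5.4
eef_pos: [0.5585, -0.2372, 0.0622]
eef_rot: [-0.0, 0.994, 0.108, 0.0]
wrist_force: [-1.2, -1.0, 0.3]
opening: -0.002
```

```bash
python3 - <<'E'
from h import *
c=cam('wrist','w5.png')
E
```

```text
(no output)
```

View pics/w5.png

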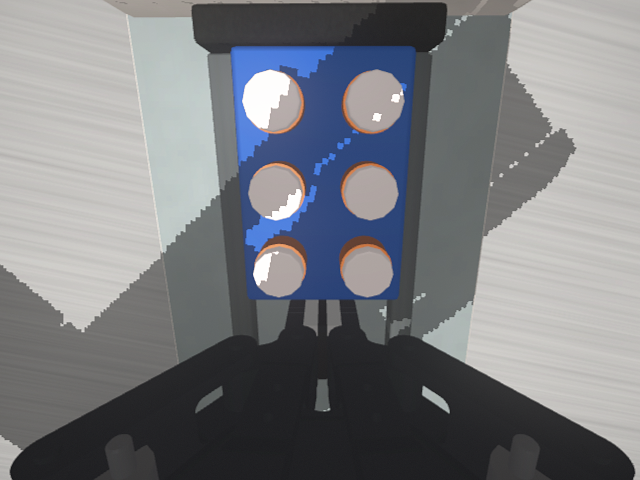

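Request:
step_arm(
  targets="1 0 0 0 0 0; 1 0 0 0 0 0; 2 0 0 0 0 0; 2 0 0 0 0 0; 3 0 0 0 0 0; 3 0 0 0 0 0",
)

```text
time_s: 6.2
eef_pos: [0.5601, -0.2368, 0.0622]
eef_rot: [-0.0, 0.994, 0.108, -0.001]
wrist_force: [-7.4, -0.8, 4.2]
opening: -0.001
```

Request:
step_arm(
  targets="1 0 0 0 0 0; 1 0 0 0 0 0; 1 0 0 0 0 0; 1 0 0 0 0 0",
)

```text
time_s: 6.7
eef_pos: [0.5601, -0.2368, 0.0622]
eef_rot: [-0.0, 0.994, 0.108, -0.002]
wrist_force: [-10.9, -2.5, 6.0]
opening: -0.0
```

Request:
step_arm(
  targets="1 0 0 0 0 0; 2 0 0 0 0 0; 3 0 0 0 0 0; 3 0 0 0 0 0",
)

```text
time_s: 7.2
eef_pos: [0.5602, -0.2368, 0.0622]
eef_rot: [-0.001, 0.994, 0.108, -0.005]
wrist_force: [-24.3, -4.5, 14.3]
opening: 0.004
```

```bash
python3 - <<'E'
from h import *
c=cam('wrist','w6.png');im=cv2.cvtColor(c['image'],cv2.COLOR_RGB2BGR)
cv2.imwrite('pics/z6.png',cv2.resize(im[0:110,180:460],None,fx=2.8,fy=2.8))
c=cam('scene');im=cv2.cvtColor(c['image'],cv2.COLOR_RGB2BGR)
cv2.imwrite('pics/z6s.png',cv2.resize(im[150:310,150:260],None,fx=3.7,fy=3.7))
E
```

```text
(no output)
```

View pics/z6.png

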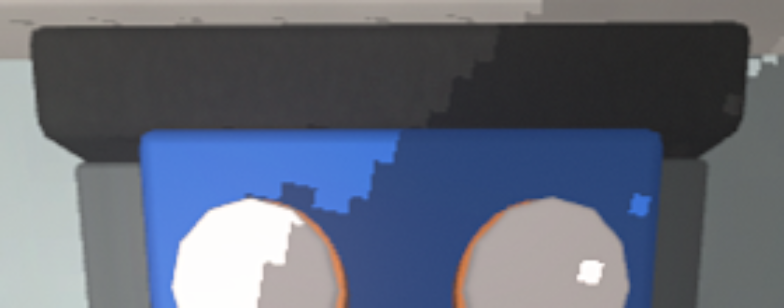

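View pics/z6s.png

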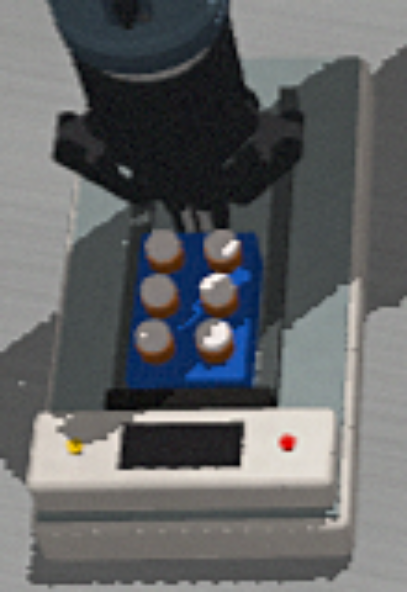

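Force climbed to 24 N without any motion, and both views show the carrier against the stop. I'll back off and lift.

Request:
step_arm(
  targets="-3 0 0 0 0 0; -7 0 0 0 0 0; -17 0 0 0 0 0; -32 0 0 0 0 0; -38 0 -25 0 0 0; -38 0 -75 0 0 0; -38 0 -130 0 0 0; -38 0 -190 0 0 0",
)

```text
time_s: 8.3
eef_pos: [0.5269, -0.2437, 0.2534]
eef_rot: [-0.0, 0.994, 0.108, -0.0]
wrist_force: [0.3, -0.8, -0.1]
opening: 0.0
```

```bash
python3 - <<'E'
from m import *
o=ctrl.get_obs();print(o['time_s'],o['eef_pos'],o['wrist_force'])
h=.2157;u=np.array([np.cos(h),np.sin(h)])
c=cam('scene','s7.png');M=masks(c['image']);w=(M['S']<60)&(M['V']>120);mm=np.zeros_like(w);mm[170:265,175:235]=1
P=[]
for a,ce,b in blobs(w&mm,15): print(a,ce.round(1),onz(c,ce,.098).round(4))
cw=cam('wrist','w7.png')
S=np.array([.5163,-.2467]);home=S+u*104
# station
g=[(0.536,.2465),(.528,.1875)];mid=np.mean(g,0);print(mid)
print(rows([mid[0],mid[1],.25],-.13))
E
```

```text
8.3 [ 0.5268724  -0.24370922  0.25344865] [ 0.28003177 -0.77738461 -0.11455006]
716 [192.6 179.4] [ 0.5113 -0.2719  0.098 ]
509 [220.  251.4] [ 0.658  -0.1735  0.098 ]
87 [193.9 213. ] [ 0.5869 -0.2454  0.098 ]
73 [180.5 211.1] [ 0.588  -0.2715  0.098 ]
67 [207.1 239.9] [ 0.6393 -0.2036  0.098 ]
58 [191.8 227.8] [ 0.6196 -0.2391  0.098 ]
55 [209.4 215.7] [ 0.5868 -0.215   0.098 ]
55 [208.6 227.9] [ 0.6134 -0.2086  0.098 ]
52 [191.2 240.4] [ 0.6462 -0.2318  0.098 ]
[0.532 0.217]
(array([ 100.4, -452.4,    6.9]), array([ 0.0089, -0.0111,  0.3458]))
```

View pics/s7.png

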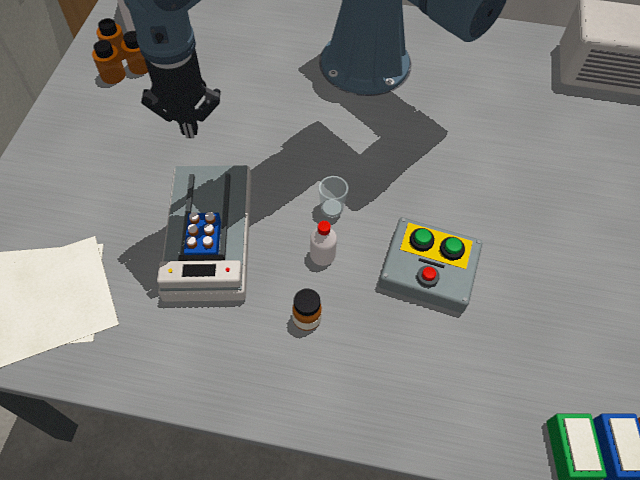

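View pics/w7.png

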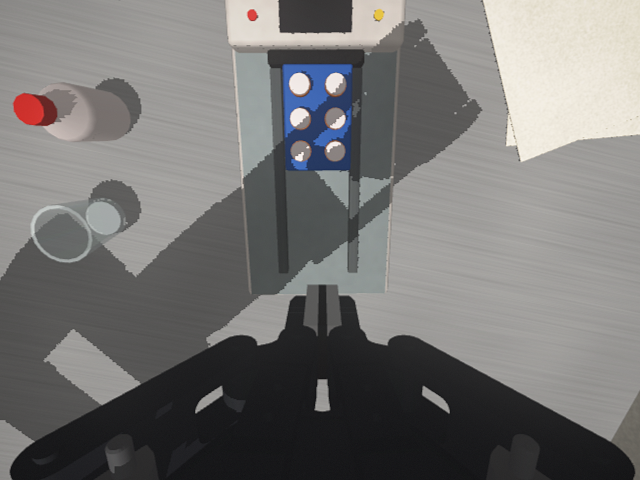

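The carrier stayed against the stop after release, having moved 103 mm. Next is the station.

Request:
step_arm(
  targets="8 -40 0 0 0 0.03; 21 -95 0 0 0 0.08; 34 -152 0 0 0 0.13; 47 -210 0 0 0 0.18; 60 -268 0 0 0 0.23; 73 -326 0 0 0 0.28; 86 -384 0 0 0 0.33; 97 -430 2 0 0 0.346",
  grip=54,
)

```text
time_s: 9.4
eef_pos: [0.5299, 0.1988, 0.2499]
eef_rot: [-0.0, 0.998, -0.065, 0.0]
wrist_force: [1.2, 0.7, 0.2]
opening: 0.54
```

```bash
python3 - <<'E'
from m import *
o=ctrl.get_obs();print(o['time_s'],o['eef_pos'],o['wrist_force'])
print(rows([.532,.217,.20],-.13))
E
```

```text
9.4 [0.52986234 0.19883848 0.24994443] [1.18604587 0.65614704 0.225132  ]
(array([ -0.2, -18.3,  50. ]), array([-0.0003, -0.0002, -0.0001]))
```

Request:
step_arm(
  targets="0 -10 15 0 0 0; 0 -18 40 0 0 0; 0 -18 50 0 0 0; 0 -18 50 0 0 0",
)

```text
time_s: 9.9
eef_pos: [0.5324, 0.2135, 0.1991]
eef_rot: [0.0, 0.998, -0.066, -0.001]
wrist_force: [0.6, -0.6, 0.3]
opening: 0.543
```

```bash
python3 - <<'E'
from m import *
o=ctrl.get_obs();print(o['time_s'],o['eef_pos'],o['wrist_force'])
c=cam('wrist','w8.png');M=masks(c['image'])
for k,z in [('green',.067),('red',.06),('yellow',.0455)]:
    for a,ce,b in blobs(M[k]): print(k,a,ce.round(1),b,onz(c,ce,z).round(4))
E
```

```text
9.9 [0.53235882 0.21351429 0.19908948] [ 0.55753551 -0.57070227  0.33791623]
red 1160 [623.4 144.5] [604 126  36  38] [ 0.5652 -0.0283  0.06  ]
red 842 [316.4 133.6] [301 117  32  34] [0.6045 0.2073 0.06  ]
yellow 1412 [374.2 209.9] [331 186  62  72] [0.5353 0.1665 0.0455]
yellow 56 [304.2 207. ] [292 195  20  29] [0.5458 0.2261 0.0455]
```

View pics/w8.png

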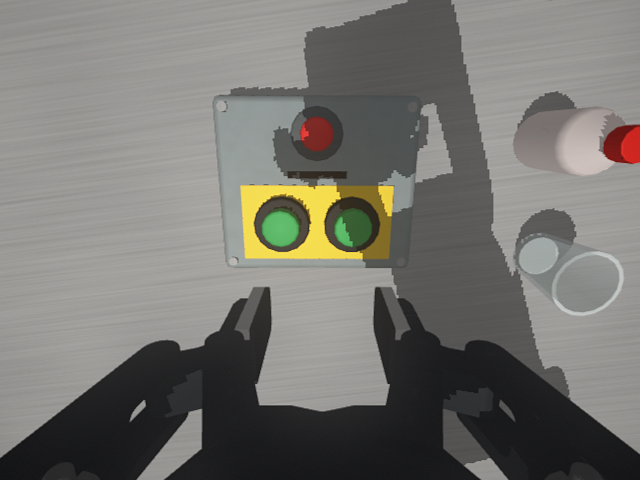

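```bash
python3 - <<'E'
from m import *
c=cam('wrist');h=cv2.cvtColor(c['image'],cv2.COLOR_RGB2HSV);
m=(abs(h[...,0].astype(int)-65)<20)&(h[...,1]>90)&(h[...,2]>50)
m[:, :150]=0;m[:,500:]=0
G=[]
for a,ce,b in blobs(m,200):
    print(a,ce.round(1),b,onz(c,ce,.067).round(4));G.append(onz(c,ce,.067))
im=cv2.cvtColor(c['image'],cv2.COLOR_RGB2BGR)
cv2.imwrite('pics/z9.png',cv2.resize(im[90:330,200:440],None,fx=2.5,fy=2.5,interpolation=cv2.INTER_CUBIC))
o=ctrl.get_obs();print(o['eef_pos'],c['xyz'])
for s in (-30,30):print(proj(c,o['eef_pos']+rot(o['eef_rot']).apply([0,s/1e3,-.006])))
E
```

```text
1153 [352.7 228. ] [334 209  39  39] [0.5284 0.1881 0.067 ]
1133 [281.  227.8] [262 209  38  39] [0.5362 0.2461 0.067 ]
[0.53351217 0.21385766 0.2009075 ] [0.60646241 0.20306367 0.34072211]
[249.63431007 310.64815583]
[389.03292007 310.60831737]
```

View pics/z9.png

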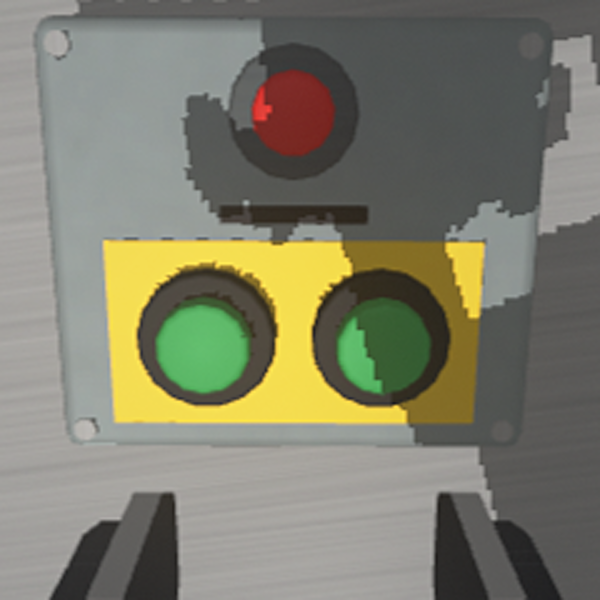

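```bash
python3 - <<'E'
from h import *
o=ctrl.get_obs();print(o['time_s'],o['eef_pos']);print(rows([.5323,.2171,.085],-.134))
E
```

```text
10.0 [0.53351217 0.21385766 0.2009075 ]
(array([ -1.7,  -3. , 115.9]), array([-0.0001, -0.0009,  0.0027]))
```

Request:
step_arm(
  targets="-2 -3 20 0 0 0.003; -2 -3 50 0 0 0.003; -2 -3 80 0 0 0.003; -2 -3 102 0 0 0.003; -2 -3 112 0 0 0.003; -2 -3 116 0 0 0.003; -2 -3 116 0 0 0.003; -2 -3 116 0 0 0.003",
  grip=62,
)

```text
time_s: 11.0
eef_pos: [0.5321, 0.2181, 0.0853]
eef_rot: [-0.0, 0.998, -0.067, 0.001]
wrist_force: [0.3, -0.2, 0.5]
opening: 0.615
```

```bash
python3 - <<'E'
from h import *
o=ctrl.get_obs();print(o['time_s'],o['eef_pos'],o['eef_rot'],o['wrist_force'],o['torque'],o['opening']);print(rows([.5323,.2171,.065],-.134))
cam('wrist','w10.png');c=cam('scene');im=cv2.cvtColor(c['image'],cv2.COLOR_RGB2BGR)
cv2.imwrite('pics/z10.png',cv2.resize(im[180:330,360:500],None,fx=4,fy=4))
E
```

```text
11.0 [0.53214217 0.21810797 0.08533979] [-2.26509824e-04  9.97783495e-01 -6.65380421e-02  8.57206843e-04] [ 0.2911047  -0.15152451  0.53987625] [-0.01659108 -0.03360144 -0.01836476] 0.6150636648701343
(array([ 0.3,  1. , 20.3]), array([-0.0006, -0.0017,  0.0008]))
```

View pics/w10.png

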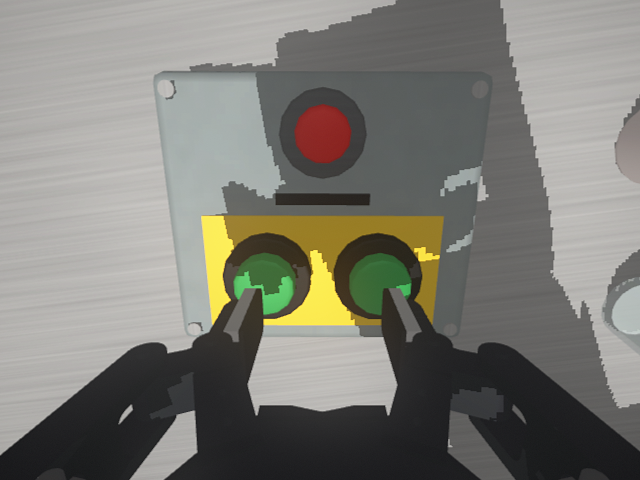

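View pics/z10.png

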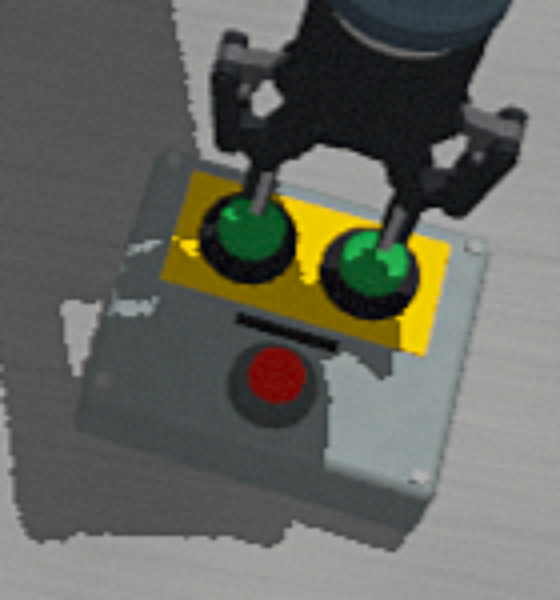

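Request:
step_arm(
  targets="0 0.7 8 0 0 0; 0 0.7 14 0 0 0; 0 0.7 18 0 0 0; 0 0.7 19 0 0 0; 0 0.7 19 0 0 0",
)

```text
time_s: 11.72
eef_pos: [0.5313, 0.2173, 0.0652]
eef_rot: [0.0, 0.998, -0.067, -0.0]
wrist_force: [0.9, 0.1, -0.3]
opening: 0.616
```

```bash
python3 - <<'E'
from h import *
o=ctrl.get_obs();print(o['time_s'],o['eef_pos'],o['eef_rot'],o['wrist_force'],o['torque'],o['opening']);print(rows([.5323,.2171,.065],-.134))
cam('wrist','w11.png');c=cam('scene');im=cv2.cvtColor(c['image'],cv2.COLOR_RGB2BGR)
cv2.imwrite('pics/z11.png',cv2.resize(im[180:330,360:500],None,fx=4,fy=4))
E
```

```text
11.725 [0.53131537 0.21728354 0.06522694] [ 2.42371646e-06  9.97782283e-01 -6.65621036e-02 -4.56724537e-05] [ 0.94221629  0.1230565  -0.25445457] [-0.04434528 -0.07044546 -0.03370868] 0.6164578269170046
(array([1. , 0.1, 0.2]), array([0.    , 0.0001, 0.0008]))
```

View pics/w11.png

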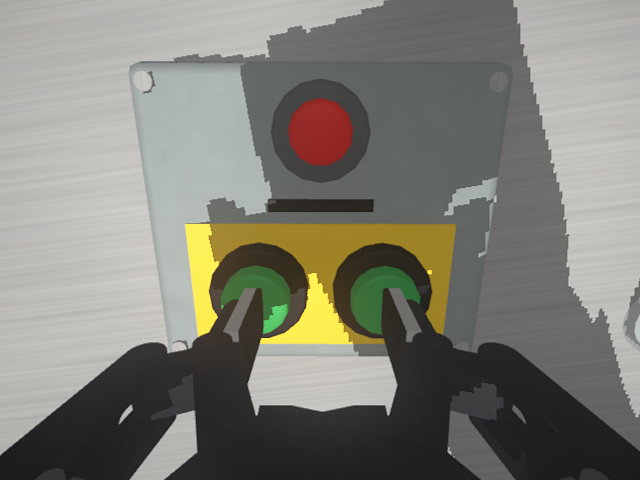

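View pics/z11.png

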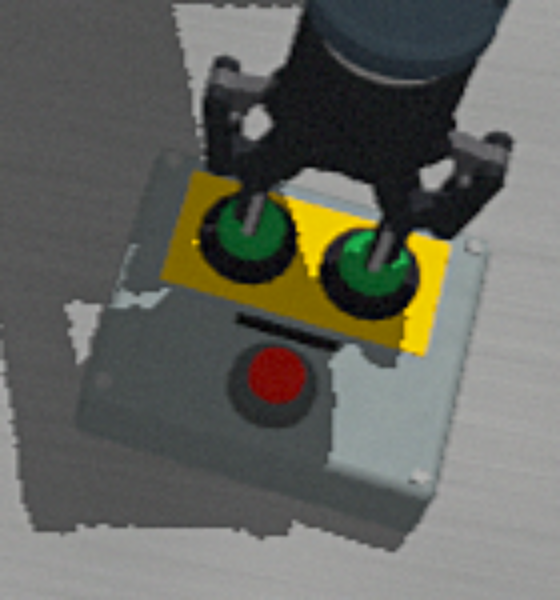

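Both tips are centred over the caps and not yet touching. I'm lowering slowly from here.

Request:
step_arm(
  targets="0.5 0 2 0 0 0; 0.5 0 3 0 0 0; 0.5 0 4 0 0 0; 0.5 0 5 0 0 0; 0.5 0 5 0 0 0",
)

```text
time_s: 12.45
eef_pos: [0.5321, 0.2173, 0.0607]
eef_rot: [-0.0, 0.998, -0.067, 0.0]
wrist_force: [-1.5, 0.0, 5.9]
opening: 0.62
```

Request:
step_arm(
  targets="0 0 1 0 0 0; 0 0 2 0 0 0; 0 0 3 0 0 0; 0 0 3 0 0 0",
)

```text
time_s: 12.95
eef_pos: [0.5322, 0.2173, 0.0581]
eef_rot: [-0.0, 0.998, -0.066, 0.0]
wrist_force: [-2.2, -0.2, 9.5]
opening: 0.617
```

Request:
step_arm(
  targets="0 0 1 0 0 0; 0 0 2 0 0 0; 0 0 3 0 0 0; 0 0 3 0 0 0",
)

```text
time_s: 13.45
eef_pos: [0.5322, 0.2174, 0.0572]
eef_rot: [0.0, 0.998, -0.066, 0.0]
wrist_force: [-10.6, -3.3, 25.7]
opening: 0.621
```

```bash
python3 - <<'E'
from h import *
o=ctrl.get_obs();print(o['time_s'],o['eef_pos'],o['eef_rot'],o['wrist_force'],o['torque'],o['opening'])
E
```

```text
13.45 [0.5322359  0.21735556 0.05722779] [ 8.79897630e-05  9.97798072e-01 -6.63242484e-02  3.06561692e-04] [-10.58199929  -3.31334894  25.67576092] [-0.47583967  1.76007364 -0.05450763] 0.6205730083789525
```

The force is 25 N with no further travel, and the moment shows an even split, so both buttons are bottomed. I'll hold here.

Request:
step_arm(
  targets="0 0 0.5 0 0 0; 0 0 0.5 0 0 0; 0 0 0.5 0 0 0; 0 0 0.5 0 0 0; 0 0 0.5 0 0 0; 0 0 0.5 0 0 0; 0 0 0.5 0 0 0; 0 0 0.5 0 0 0",
)

```text
time_s: 14.45
eef_pos: [0.5323, 0.2173, 0.0572]
eef_rot: [0.0, 0.998, -0.066, 0.0]
wrist_force: [-10.6, -2.6, 29.9]
opening: 0.619
```

```bash
python3 - <<'E'
from h import *
o=ctrl.get_obs();print(o['time_s'],o['eef_pos'],o['eef_rot'],o['wrist_force'],o['torque'],o['opening'])
cam('wrist','w12.png');c=cam('scene');im=cv2.cvtColor(c['image'],cv2.COLOR_RGB2BGR)
cv2.imwrite('pics/z12.png',cv2.resize(im[180:330,360:500],None,fx=4,fy=4))
E
```

```text
14.45 [0.53228979 0.21734905 0.05720471] [ 9.45283085e-05  9.97799204e-01 -6.63067947e-02  3.84712622e-04] [-10.6307391   -2.58128152  29.8793715 ] [-0.54682209  1.97445514 -0.08039276] 0.6186503448286089
```

View pics/w12.png

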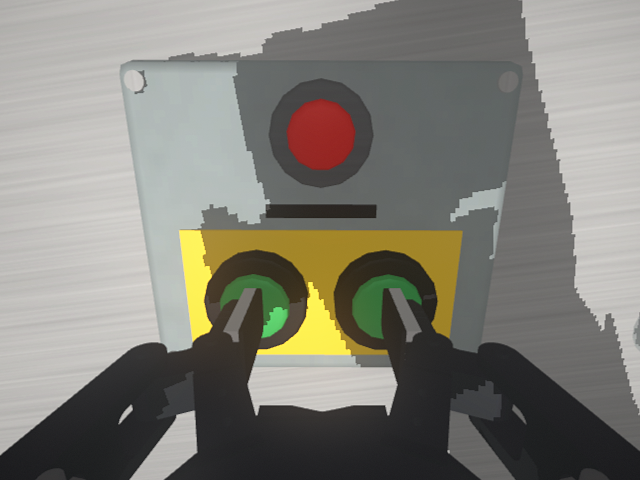

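View pics/z12.png

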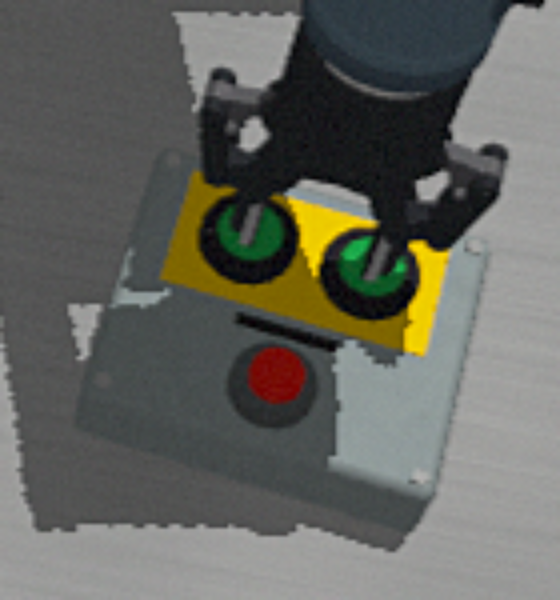

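Both fingertips are on the caps, and the caps are down symmetrically. The red button is untouched. I'll hold another 2 s, then lift straight up.

Request:
step_arm(
  targets="0 0 0 0 0 0; 0 0 0 0 0 0; 0 0 0 0 0 0; 0 0 0 0 0 0; 0 0 0 0 0 0; 0 0 0 0 0 0; 0 0 0 0 0 0; 0 0 0 0 0 0",
)

```text
time_s: 15.55
eef_pos: [0.5323, 0.2173, 0.0572]
eef_rot: [0.0, 0.998, -0.066, 0.0]
wrist_force: [-10.8, -3.3, 27.7]
opening: 0.621
```

Request:
step_arm(
  targets="0 0 0 0 0 0; 0 0 0 0 0 0; 0 0 0 0 0 0; 0 0 0 0 0 0; 0 0 0 0 0 0; 0 0 0 0 0 0; 0 0 0 0 0 0; 0 0 0 0 0 0",
)

```text
time_s: 16.55
eef_pos: [0.5323, 0.2173, 0.0572]
eef_rot: [0.0, 0.998, -0.066, 0.0]
wrist_force: [-11.7, -3.1, 29.4]
opening: 0.617
```

Request:
step_arm(
  targets="0 0 -5 0 0 0; 0 0 -15 0 0 0; 0 0 -40 0 0 0; 0 0 -80 0 0 0; 0 0 -130 0 0 0; -30 0 -170 0 0 0; -80 0 -190 0 0 0; -110 0 -195 0 0 0",
)

```text
time_s: 17.55
eef_pos: [0.4215, 0.2322, 0.2502]
eef_rot: [-0.0, 0.998, -0.066, 0.001]
wrist_force: [-0.1, 0.4, -0.1]
opening: 0.619
```

```bash
python3 - <<'E'
from m import *
o=ctrl.get_obs();print(o['time_s'],o['eef_pos'],o['wrist_force'])
c=cam('scene','s13.png');M=masks(c['image'])
for a,ce,b in blobs(M['green']): print('g',a,ce.round(1))
for a,ce,b in blobs(M['red']): print('r',a,ce.round(1))
w=(M['S']<60)&(M['V']>140);mm=np.zeros_like(w);mm[205:247,183:220]=1;P=[]
for a,ce,b in blobs(w&mm,15): print('cap',a,ce.round(1),onz(c,ce,.098).round(4))
c=cam('top','t13.png')
E
```

```text
17.55 [0.4215401  0.23215772 0.25019264] [-0.10329488  0.43961082 -0.05237791]
g 1597 [570.3 449.9]
g 214 [453.1 245.2]
g 205 [422.3 236.5]
r 148 [428.8 273.2]
r 147 [323.6 227.4]
cap 66 [208.6 214.6] [ 0.5847 -0.2172  0.098 ]
cap 60 [206.9 239.7] [ 0.6389 -0.2041  0.098 ]
cap 58 [193.3 215.3] [ 0.5922 -0.2449  0.098 ]
cap 58 [190.8 239.8] [ 0.645  -0.2329  0.098 ]
cap 57 [192.  227.4] [ 0.6188 -0.239   0.098 ]
cap 56 [208.2 227.2] [ 0.6121 -0.2097  0.098 ]
cap 16 [216.2 208.9] [ 0.5692 -0.2068  0.098 ]
```

View pics/s13.png

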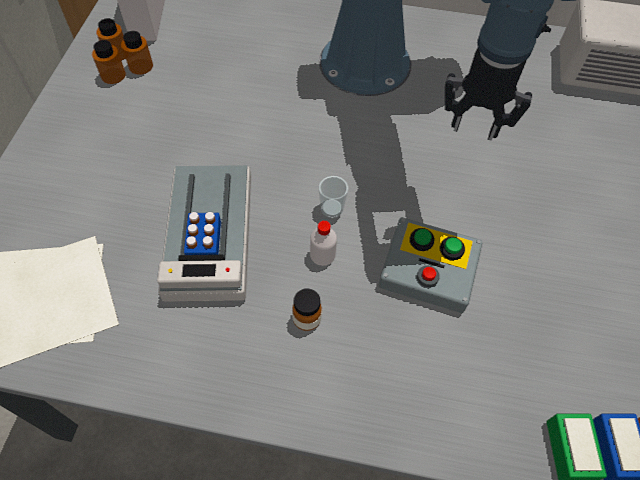

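View pics/t13.png

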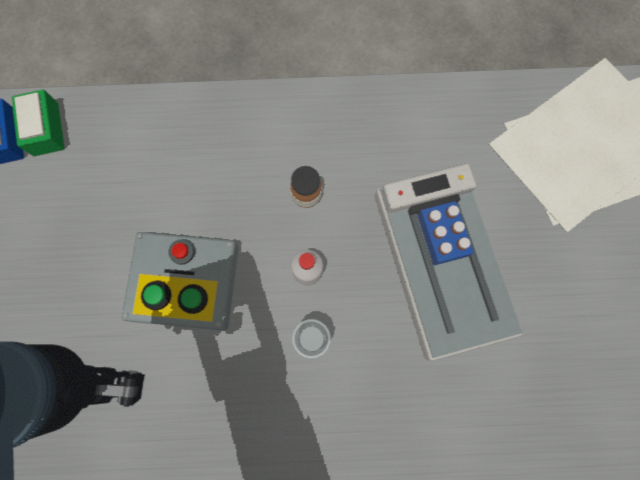

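```bash
python3 - <<'E'
from m import *
im=cv2.imread('pics/t13.png');cv2.imwrite('pics/z13.png',cv2.resize(im[160:280,380:500],None,fx=5,fy=5,interpolation=cv2.INTER_CUBIC))
c=cam('top');M=masks(c['image']);w=(M['S']<60)&(M['V']>150);mm=np.zeros_like(w);mm[203:255,425:472]=1
P=[onz(c,ce,.098) for a,ce,b in blobs(w&mm,40)];print(len(P));d=np.mean(P,0)[:2]-[.5163,-.2467];print(d,np.hypot(*d),np.arctan2(d[1],d[0]))
E
```

```text
6
[0.09875897 0.02180096] 0.10113662502759377 0.21726480428561787
```

View pics/z13.png

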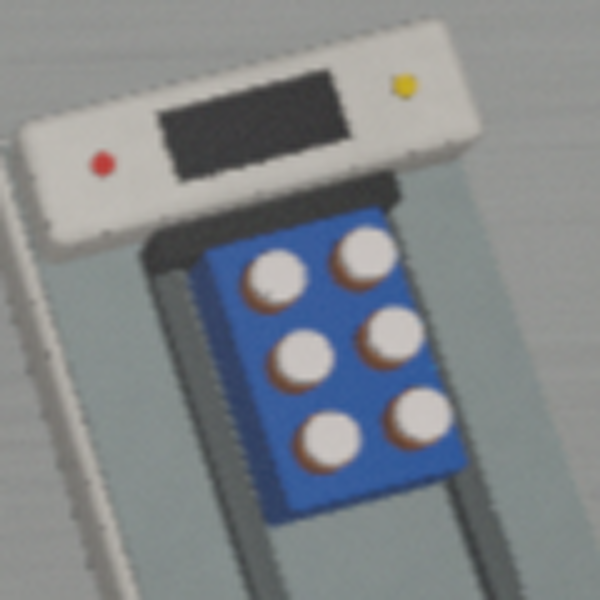

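```bash
python3 -c "
from h import *
o=ctrl.get_obs();print(o['time_s'],abs(o['dq']).max());print(ticket.hand_in())"
```

```text
17.7 0.044863587431577666
the job is handed in; nothing more can be done
None
```

The job is done and handed in at 17.7 s of the 61 s allowed; the hand-in reports no verdict.

- **Carrier:** I pushed it along the rails with shut fingers until it met the rubber stop. The wrist force then rose to about 28 N with no further motion. After release, the top view shows no gap at the stop. The carrier moved 101 mm, in line with the rails. My first image estimate was 103–105 mm short, which is about the 2 mm calibration error.
- **Reset buttons:** I pressed both green buttons together, one fingertip on each, at about 26–30 N in total. The fingers stopped moving and the moment showed the load nearly evenly shared. I held them down for about 3 s. Both button depths are inferred from force and travel, because there was no direct reading.
- **Last checks:** Both green buttons are back at their starting image positions, and the red stop button was not touched. The jar, bottle and beaker stand where they were. The arm is clear and the wrist force is about zero.

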